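# Make up a matched tongue-and-groove cutter pair on the setting stands

### The arm

A 7-joint arm with a two-finger parallel gripper is mounted at the origin on a cart in front of the work surface, level with it; the furniture and walls round the work are solid. World frame = base frame: x ahead of the robot, y to its left, z up, the work surface at z = 0. Lengths are in m, angles in rad, forces in N, time in s.
With the tool pointing down it reaches from about 0.4 to 0.85 m from the base axis. Payload 10.4 kg.
Tool frame: the origin (TCP) lies at the very end of the fingers, on their centre line; the grasp point (between the pads) lies r.tcp_to_grasp behind it (r.tcp_to_grasp is the distance from the TCP to the grasp point, in m); z points along the fingers, y is the line along which they close (so a half turn about z gives the same grasp; the last joint's range is limited). The gripper opens to 87 mm and grips with 3 to 60 N. Pads are 19 mm wide; open, the fingers measure 117 mm over their backs; the gripper's body (75 mm by 190 mm) begins 51 mm behind the grasp point.
Start: joints at [-1.364, 0.332, -0.065, 1.46, 0.022, 1.35, -0.088], TCP at [0.142, 0.609, 0.223] pointing down, gripper open.
Joint ranges: [-2.6, 2.6], [-0.5, 2.12], [-1.47, 1.34], [0.16, 2.42], [-1.27, 4.41], [0.06, 2.06], [-2.6, 2.6]. Speed limits (rad/s): [2.22, 2.22, 2.79, 2.79, 3.14, 3.14, 3.14].

### API

Orientations are given as a unit quaternion [x, y, z, w].
In Python, from bench import monitor, cams, ticket, r gives the robot as it stands.
- The arm moves only by the shell command python3 -m crank 'ROWS' [OPENING] [FORCE]. ROWS is a JSON object whose one key "steps" holds a list of rows, each a list of 2 entries, a list of its own where there are three numbers: the shift along the world's x, y, z in units of 25 mm (1.0 is 25 mm), then the turn, a rotation vector about the world's x, y, z in units of 5 degrees (1.0 is 5 degrees). In form: {"steps": [[[x, y, z], [ax, ay, az]], ...]}. A call has 1 to 10 rows; each row shifts and turns the commanded pose from where the row before left it; what a row does not reach is not made up. A row lasts 1/12 s, in which the tool goes at most 41.7 mm and 7.16 degrees, less where a joint would pass 70% of its speed; a pose out of reach is approached as far as the arm can. A call is refused whole if a number of a shift passes 1 or a number of a turn 1, either way. A call with a gripper value outside its range is refused whole. OPENING is the finger opening in mm, from 0 to 87, set as the call begins (- or left out, the last holds). The fingers move at their own pace and stop on an object; FORCE is the grip in N (left out, the last holds). Time passes only in rows, so rows that do not move let the fingers close. It gives the time, the measured TCP pose, the force, the opening and the grip force at its end, in the units of the state.
- monitor.read_state(): the state, without advancing time (a new reading comes with each control period).
- cams.camera(name): name is "scene" or "top" or "wrist"; returns a dict with "pixels" (480x640x3 uint8, blue, green, red), "z_map" (480x640 float32, m along the optical axis (not along the pixel's ray), 0 where there is no reading), "vfov" (degrees; the focal length in pixels is half the picture's height over the tangent of half this angle, whatever the lens; pixels are square), "cx", "cy" (the principal point, pixels), "T" (4x4, takes a point from camera to world coordinates). Camera axes: x right, y up, looking along -z (the intrinsics and any distortion apply to the point x, -y, -z); pixel columns grow to the right and rows downward; lengths in m; the calibration is good to about 2 mm. A picture is of the moment at which its call begins.
- ticket.close_job(): hands the job in; it is judged then, once.
The state is a dict: "time": time; "joint_positions": joint angles; "joint_vel": joint speeds; "joint_torque": joint torques, N m; "ee_pos": TCP position; "eef_rot": TCP orientation; "ft_force": force on the tool from outside, world axes, zero at the start; "torque": the same for the moment, N m; "width": finger opening in m; "grip_force": force on a finger pad.
Only numpy, scipy, OpenCV 4.12 (cv2) and the standard library are available. Lean on these libraries where they do the work, as an engineer would, in place of code of your own. Each camera call takes 0.05 s, during which the arm holds its last target. There are 200 camera calls.

### The job

Make up the matched tongue-and-groove cutters, ready for their lock nuts: on the spindle with the red plate stack the red cutter, then the guide bearing, then the green cutter; on the spindle with the blue plate put the brass spacer and then the blue cutter, so that the groove comes level with the tongue. Hubs up, each part lowered gently until it is fully home on the one below, not let fall down the spindle; leave the spanner, the calliper and the glasses case where they lie.

Things in the scene. Friction and masses are not known exactly. Their poses are not given: they have to be found in the camera images.
- red_stand: Setting stand for the tongue cutters (red plate). Fixed. Beech block 88 x 88 x 26 mm with a round red plate (78 mm across) and an upright steel spindle. Heights above the table: shoulder (32 mm across, the lowest part rests on it) 38 mm; spindle 19 mm thick up to 77.5 mm, then tapering to a 14 mm thick threaded end, tip at 86 mm. Origin: on the spindle's axis at the table, z up.
- blue_stand: Setting stand for the groove cutter (blue plate). Fixed. Beech block 88 x 88 x 26 mm with a round blue plate (78 mm across) and an upright steel spindle. Heights above the table: shoulder (32 mm across, the lowest part rests on it) 38 mm; spindle 19 mm thick up to 77.5 mm, then tapering to a 14 mm thick threaded end, tip at 86 mm. Origin: on the spindle's axis at the table, z up.
- red_cutter: Lower tongue cutter, red body 8 mm thick, 16 mm high in all, with a bare steel hub, 36 mm across, standing 8 mm above the rest; grip it there from above. The body is a 50 mm disc with four wings, 60 mm over the tips; a 22 mm bore right through. Lies flat, hub up; any yaw. Origin: centre of its underside; z up along the bore.
- green_cutter: Upper tongue cutter, green body 8 mm thick with bright tops on its wings, 16 mm high in all, with a bare steel hub, 36 mm across, standing 8 mm above the rest; grip it there from above. The body is a 50 mm disc with four wings, 60 mm over the tips; a 22 mm bore right through. Lies flat, hub up; any yaw. Origin: centre of its underside; z up along the bore.
- blue_cutter: Groove cutter, blue body 18 mm thick (so the thickest), 26 mm high in all, with a bare steel hub, 36 mm across, standing 8 mm above the rest; grip it there from above. The body is a 50 mm disc with four wings, 60 mm over the tips; a 22 mm bore right through. Lies flat, hub up; any yaw. Origin: centre of its underside; z up along the bore.
- bearing: Guide bearing: steel ring with a black seal, 46 mm across, 10 mm high, a 22 mm bore right through. Lies flat; any yaw. Grip it across its outside. Origin: centre of its underside; z up along the bore.
- spacer: Spacer: plain brass ring, 42 mm across, 8 mm high, a 22 mm bore right through. Lies flat; any yaw. Grip it across its outside. Origin: centre of its underside; z up along the bore.
- spanner: Bystander: open-end spanner, 139 mm long, 28 mm wide, 5 mm thick, lying flat near the front of the table. Origin: its middle, at the table; its length runs along its y.
- calliper: Bystander: sliding calliper, 200 x 84 x 12 mm, lying flat beyond the stands. Origin: near its middle, at the table; its length runs along its y.
- glasses_case: Bystander: white ribbed case, 62 x 106 x 40 mm, lying near the front right of the table. Origin: centre of its underside; its length runs along its y.
Things that resemble listed ones, but are neither listed nor needed, are in the scene too. What is shaped like the green_cutter but turquoise is not meant.

How it is judged:
By the outcome, as a careful person would: the job done as asked, in the order asked, and still so for the second after the job is handed in, with the robot touching nothing.
It also fails if it takes over 109 s, if anything falls off the work surface, if the arm or the gripper's body presses on something with over 40 N, if the wrist force passes 120 N, or if a joint passes its speed limit or range.

## Working session

There is one attempt and no reset: what is moved stays moved. The work goes in short steps, Python scripts to look and compute and a shell command to move; the robot and the scene stay as the last step left them, time stands still between calls to the robot, and variables do not carry over. Pictures are saved under pics/ and viewed, at most 14 in all, crops included, and the job is handed in when it is done.

```bash
ls; mkdir -p pics
cat > h.py <<'E'
import numpy as np,cv2
from bench import monitor,cams,ticket,r
def K(c):
    f=240/np.tan(np.radians(c["vfov"])/2); return f
def pts(c):
    f=K(c); v,u=np.mgrid[0:480,0:640]; z=c["z_map"]
    P=np.stack([(u-c["cx"])/f*z,-(v-c["cy"])/f*z,-z,np.ones_like(z)],-1)
    return (P@np.array(c["T"]).T)[...,:3]
def ray(c,u,v,h):
    f=K(c);T=np.array(c["T"]);d=T[:3,:3]@np.array([(u-c["cx"])/f,-(v-c["cy"])/f,-1]);o=T[:3,3]
    return o+d*(h-o[2])/d[2]
E
python3 - <<'E'
from h import *
for n in("scene","top","wrist"):
    c=cams.camera(n); cv2.imwrite(f"pics/{n}0.png",c["pixels"]); np.save(f"pics/{n}0.npy",c,allow_pickle=True)
    print(n,c["vfov"],c["cx"],c["cy"],np.round(c["T"],3).tolist(),[k for k in c])
print(monitor.read_state(),r.tcp_to_grasp)
E
```

```text
pics
scene 57.659991820089324 325.34656687201027 232.03805142922138 [[-0.817, -0.407, 0.407, 0.919], [0.576, -0.574, 0.582, 0.486], [-0.003, 0.71, 0.704, 0.656], [0.0, 0.0, 0.0, 1.0]] ['pixels', 'z_map', 'vfov', 'cx', 'cy', 'T']
top 55.614986696297066 323.9891634590802 250.58046995338012 [[-0.018, 0.982, -0.188, 0.398], [-1.0, -0.018, 0.005, -0.019], [0.001, 0.188, 0.982, 1.032], [0.0, 0.0, 0.0, 1.0]] ['pixels', 'z_map', 'vfov', 'cx', 'cy', 'T']
wrist 58.690032882876665 319.83620987447773 230.86192474447472 [[0.23, -0.938, -0.26, 0.072], [0.973, 0.221, 0.063, 0.624], [-0.002, -0.267, 0.964, 0.385], [0.0, 0.0, 0.0, 1.0]] ['pixels', 'z_map', 'vfov', 'cx', 'cy', 'T']
{'time': 0.15, 'joint_positions': array([-1.36361204,  0.33274256, -0.06467701,  1.46072819,  0.02158616,
        1.3498926 , -0.08849474]), 'joint_vel': array([ 0.00102196, -0.00264573,  0.0017682 , -0.00516106, -0.00051149,
        0.00013185, -0.000727  ]), 'joint_torque': array([ 1.11844263e-03, -6.23637843e+01,  2.50548532e-02, -3.90140891e+01,
       -6.12738985e-02,  3.73315788e-02,  6.58813292e-05]), 'ee_pos': array([0.14229871, 0.60829438, 0.22193639]), 'eef_rot': array([ 1.14641026e-01,  9.93406838e-01, -5.36449264e-04, -4.23127082e-05]), 'ft_force': array([ 0.3034322 ,  0.65050218, -0.44967575]), 'torque': array([ 0.02190974, -0.0247268 , -0.00946297]), 'grip_force': 0.0, 'width': 0.08692616771465295} 0.0187
```

View pics/top0.png

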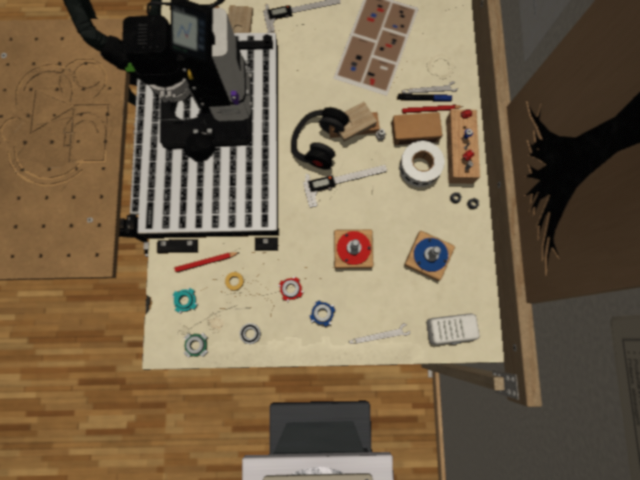

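View pics/scene0.png

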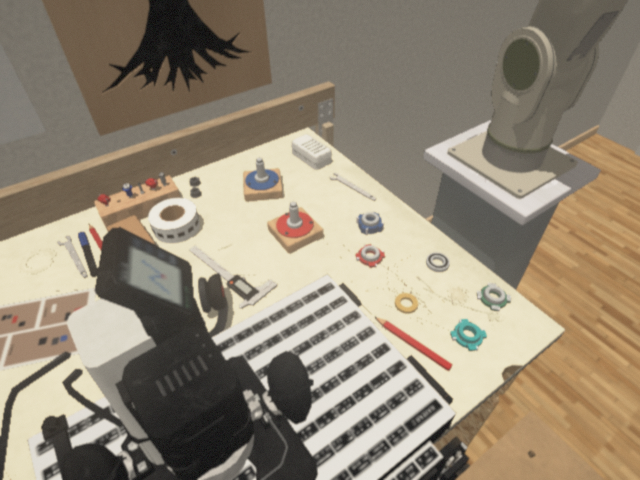

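Candidates in the top image:
- Red cutter: (291,289).
- Blue cutter: (322,313).
- Green cutter: (195,345), with bright wing tops. The turquoise decoy is at (185,300).
- Bearing: (250,334). The small black rings at (455,198) and (473,203) and the white tape roll at (421,163) could be taken for it.
- Spacer: brass ring at (234,281).
- Red stand: (353,249). Blue stand: (432,255).

I'll check these choices in one close crop.

Run:
```python
from h import *
c=np.load("pics/top0.npy",allow_pickle=True).item()
im=c["pixels"]
cv2.imwrite("pics/crop1.png",cv2.resize(im[225:370,140:335],None,fx=4,fy=4,interpolation=cv2.INTER_CUBIC))
P=pts(c)
print("table z",[np.round(np.median(P[v-4:v+5,u-4:u+5].reshape(-1,3),0),4).tolist() for u,v in((270,300),(220,320),(380,290),(300,200))])
for n,u,v in(("red",291,289),("blue",322,313),("green",195,345),("turq",185,300),("bearing",250,334),("spacer",234,281),("rstand",353,249),("bstand",432,255)):
    w=28 if "stand" in n else 17
    R=P[v-w:v+w+1,u-w:u+w+1].reshape(-1,3)
    tz=np.median(R[:,2]) if "stand" not in n else 0
    h=np.percentile(R[:,2],[5,50,80,95,99])
    if "stand" in n: S=R[R[:,2]>.060]; 
    else: S=R[R[:,2]>.0045]
    (cx,cy),rad=cv2.minEnclosingCircle(S[:,:2].astype(np.float32))
    print(n,np.round(h,4),len(S),"mean",np.round(S.mean(0),4),"circ",round(cx,4),round(cy,4),round(rad,4), "top:",np.round(S[S[:,2]>np.percentile(S[:,2],60)].mean(0),4))
```

```text
table z [[0.4841, 0.1005, 0.0007], [0.4414, 0.2123, 0.0009], [0.5022, -0.1492, 0.0004], [0.7184, 0.0307, 0.0004]]
red [-0.0021  0.0017  0.0088  0.0171  0.0191] 391 mean [0.5073 0.054  0.019 ] circ 0.4728 0.0363 0.0925 top: [0.5077 0.0532 0.0355]
blue [-0.0024  0.0015  0.0189  0.0271  0.0298] 408 mean [ 0.4516 -0.0154  0.0305] circ 0.4438 -0.0081 0.0466 top: [ 0.4515 -0.0154  0.0506]
green [-0.002   0.0021  0.0095  0.0168  0.0192] 439 mean [0.3885 0.2603 0.0251] circ 0.3804 0.1415 0.1612 top: [0.3893 0.2548 0.0504]
turq [-0.0022  0.0019  0.0093  0.017   0.0196] 413 mean [0.4864 0.289  0.0213] circ 0.4488 0.1545 0.1803 top: [0.486  0.2847 0.0406]
bearing [-0.0023  0.0013  0.0084  0.012   0.0139] 298 mean [0.4104 0.1426 0.0273] circ 0.3868 0.0812 0.1006 top: [0.4123 0.1393 0.0551]
spacer [-0.0023  0.001   0.004   0.0096  0.0118] 229 mean [0.5264 0.1785 0.0305] circ 0.4832 0.1003 0.1461 top: [0.5216 0.1718 0.0658]
rstand [-0.002   0.0038  0.0302  0.037   0.0865] 88 mean [ 0.5586 -0.0752  0.2534] circ 0.5017 -0.0533 0.109 top: [ 0.5053 -0.0572  0.5193]
bstand [-0.002   0.0043  0.0302  0.0378  0.0864] 93 mean [ 0.5531 -0.2276  0.2027] circ 0.4908 -0.1421 0.1544 top: [ 0.5189 -0.1821  0.3938]
```

View pics/crop1.png

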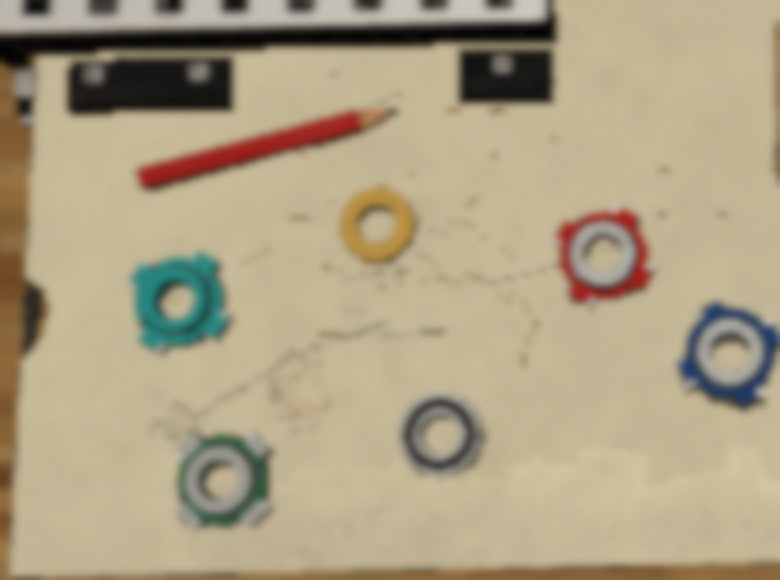

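All five parts match their descriptions. In the crop, red is at (604,255), blue at (730,350), green with bright tips at (222,480), the bearing at (440,434) and the spacer at (378,225). The turquoise one at (178,300) is the decoy. Next, robust positions.

```bash
cat >> h.py <<'E'
def comp(c,P,lo,hi,xy,rad):
    "mean/circle of points with height lo..hi within rad of xy"
    m=(P[...,2]>lo)&(P[...,2]<hi)&(np.hypot(P[...,0]-xy[0],P[...,1]-xy[1])<rad)&(c["z_map"]>0)
    m=cv2.morphologyEx(m.astype(np.uint8),cv2.MORPH_OPEN,np.ones((2,2)))
    n,l,s,_=cv2.connectedComponentsWithStats(m)
    if n<2: return None
    m=(l==1+np.argmax(s[1:,4])).astype(np.uint8)
    ct=max(cv2.findContours(m,cv2.RETR_EXTERNAL,cv2.CHAIN_APPROX_NONE)[0],key=cv2.contourArea)
    M=cv2.moments(ct); u,v=M["m10"]/M["m00"],M["m01"]/M["m00"]
    h=np.median(P[m>0][:,2])
    return (u,v),ray(c,u,v,h),M["m00"]
G={"red":(.507,.054,.012,.02),"blue":(.4515,-.0155,.022,.032),"green":(.385,.27,.012,.02),"bearing":(.408,.15,.006,.014),"spacer":(.526,.182,.005,.012),"rs":(.57,-.08,.03,.044),"bs":(.55,-.25,.03,.044)}
E
python3 - <<'E'
from h import *
for cn in("top","scene"):
    c=np.load(f"pics/{cn}0.npy",allow_pickle=True).item();P=pts(c)
    for n,(x,y,lo,hi) in G.items():
        a=comp(c,P,lo,hi,(x,y),.05 if n[-1]=="s" else .04)
        b=comp(c,P,.07,.095,(x,y),.05) if n in("rs","bs") else None
        print(cn,n,*[(np.round(q[0]).tolist(),np.round(q[1],4).tolist(),q[2]) for q in(a,b) if q])
E
```

```text
top red ([291.0, 289.0], [0.5076, 0.0517, 0.0156], 78.0)
top blue ([323.0, 313.0], [0.4506, -0.0178, 0.0261], 183.5)
top green ([195.0, 345.0], [0.3869, 0.2624, 0.0157], 96.0)
top bearing ([250.0, 334.0], [0.409, 0.144, 0.0101], 301.5)
top spacer ([234.0, 281.0], [0.527, 0.1807, 0.008], 230.5)
top rs ([351.0, 253.0], [0.5834, -0.0844, 0.0318], 166.5) ([355.0, 244.0], [0.593, -0.0902, 0.0809], 50.5)
top bs ([431.0, 259.0], [0.5661, -0.261, 0.0326], 127.0) ([436.0, 251.0], [0.5739, -0.2607, 0.0841], 54.5)
scene red ([371.0, 254.0], [0.5085, 0.0583, 0.0147], 186.0)
scene blue ([371.0, 219.0], [0.4522, -0.013, 0.0249], 82.5)
scene green ([496.0, 295.0], [0.3892, 0.2681, 0.0155], 236.5)
scene bearing ([439.0, 262.0], [0.4116, 0.149, 0.0092], 314.0)
scene spacer ([407.0, 303.0], [0.5289, 0.1854, 0.0074], 326.0)
scene rs ([296.0, 225.0], [0.5975, -0.08, 0.0357], 101.5) ([294.0, 208.0], [0.596, -0.0844, 0.0778], 66.0)
scene bs ([262.0, 180.0], [0.5798, -0.2508, 0.0351], 80.5) ([260.0, 163.0], [0.5767, -0.2559, 0.0779], 51.5)
```

```bash
python3 -m crank '{"steps":[[[0.6,-0.92,0],[0,0,0.1]],[[0.6,-0.92,0],[0,0,0.1]],[[0.6,-0.92,0],[0,0,0.1]],[[0.6,-0.92,0],[0,0,0.1]],[[0.6,-0.92,0],[0,0,0.1]],[[0.6,-0.92,0],[0,0,0.1]],[[0.6,-0.92,0],[0,0,0.1]],[[0.6,-0.92,0],[0,0,0.1]],[[0.6,-0.92,0],[0,0,0.1]],[[0.6,-0.92,0],[0,0,0.1]]]}' 87 20
python3 -m crank '{"steps":[[[0.6,-0.92,0],[0,0,0.12]],[[0.6,-0.92,0],[0,0,0.12]],[[0.6,-0.92,0],[0,0,0.12]],[[0.6,-0.92,0],[0,0,0.12]],[[0.6,-0.92,0],[0,0,0.12]],[[0.6,-0.92,0],[0,0,0.12]],[[0.6,-0.92,0],[0,0,0.12]],[[0.6,-0.92,0],[0,0,0.12]],[[0.6,-0.92,0],[0,0,0.12]],[[0.6,-0.92,0],[0,0,0.12]]]}'
python3 -m crank '{"steps":[[[0.65,-0.92,0],[0,0,0.12]],[[0.65,-0.92,0],[0,0,0.12]],[[0.65,-0.92,0],[0,0,0.12]],[[0.65,-0.92,0],[0,0,0.1]],[[0,0,0],[0,0,0]],[[0,0,0],[0,0,0]],[[0,0,0],[0,0,0]]]}'
python3 - <<'E'
from h import *
c=cams.camera("wrist");cv2.imwrite("pics/w1.png",c["pixels"]);np.save("pics/w1.npy",c,allow_pickle=True)
print(np.round(c["T"],4).tolist())
P=pts(c);x,y,lo,hi=G["red"]
print(comp(c,P,lo,hi,(x,y),.04)); print(np.nanmedian(P[P[...,2]<.005][:,2]))
E
```

```text
time: 0.98
ee_pos: [0.2928, 0.3773, 0.2224]
eef_rot: [0.071, 0.997, 0.0, -0.0]
ft_force: [0.0, 0.2, 0.8]
width: 0.0871
grip_force: 0.0
time: 1.82
ee_pos: [0.4428, 0.1473, 0.2226]
eef_rot: [0.019, 1.0, 0.0, -0.0]
ft_force: [0.8, 0.6, -0.8]
width: 0.0869
grip_force: 0.0
time: 2.4
ee_pos: [0.507, 0.0571, 0.2223]
eef_rot: [-0.001, 1.0, 0.0, -0.0]
ft_force: [-0.1, 0.3, -0.7]
width: 0.0867
grip_force: 0.0
[[-0.0007, -0.9639, -0.2662, 0.4349], [1.0, -0.0009, 0.0007, 0.0563], [-0.001, -0.2662, 0.9639, 0.3853], [0.0, 0.0, 0.0, 1.0]]
((316.5, 199.80385852090032), array([0.50843651, 0.05304557, 0.01669579]), 1244.0)
0.0006505642581308702
```

View pics/w1.png

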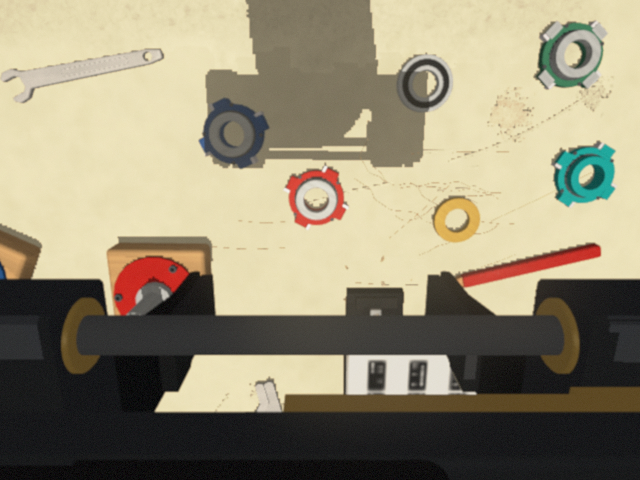

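The wrist view is sharp. It shows the red cutter at (316,200), blue (233,132), bearing (425,82), spacer (457,219), green (571,55) and the turquoise decoy (586,175). I'll measure all the parts from it and go down on red.

```bash
python3 - <<'E'
from h import *
c=np.load("pics/w1.npy",allow_pickle=True).item();P=pts(c)
for n,(x,y,lo,hi) in G.items():
    a=comp(c,P,lo,hi,(x,y),.05); print(n,a and (np.round(a[0]),np.round(a[1],4),a[2]))
E
python3 -m crank '{"steps":[[[0.06,-0.16,-1],[0,0,0]],[[0,0,-1],[0,0,0]],[[0,0,-1],[0,0,0]],[[0,0,-1],[0,0,0]],[[0,0,-1],[0,0,0]],[[0,0,-1],[0,0,0]],[[0,0,-1],[0,0,0]],[[0,0,-0.5],[0,0,0]],[[0,0,-0.5],[0,0,0]],[[0,0,-0.2],[0,0,0]]]}' 87
python3 -m crank '{"steps":[[[0,0,-0.16],[0,0,0]],[[0,0,-0.1],[0,0,0]],[[0,0,0],[0,0,0]]]}'
```

```text
red (array([316., 200.]), array([0.5084, 0.053 , 0.0167]), 1244.0)
blue (array([231., 135.]), array([ 0.4521, -0.0167,  0.0266]), 1478.5)
green (array([577.,  54.]), array([0.3893, 0.2632, 0.0161]), 1695.5)
bearing (array([426.,  84.]), array([0.4113, 0.1439, 0.0102]), 2467.5)
spacer (array([457., 220.]), array([0.5288, 0.1807, 0.0086]), 1589.5)
rs (array([149., 280.]), array([ 0.5785, -0.0957,  0.0314]), 2249.0)
bs (array([  2., 276.]), array([ 0.5747, -0.2265,  0.0309]), 13.0)
time: 3.28
ee_pos: [0.5074, 0.0538, 0.0159]
eef_rot: [-0.002, 1.0, -0.0, -0.001]
ft_force: [-0.0, 0.0, -0.3]
width: 0.0872
grip_force: 0.0
time: 3.53
ee_pos: [0.5089, 0.053, 0.0112]
eef_rot: [-0.001, 1.0, 0.0, 0.0]
ft_force: [-0.9, -0.1, 0.5]
width: 0.0873
grip_force: 0.0
```

```bash
python3 -m crank '{"steps":[[[0,0,0],[0,0,0]],[[0,0,0],[0,0,0]],[[0,0,0],[0,0,0]],[[0,0,0],[0,0,0]],[[0,0,0],[0,0,0]],[[0,0,0],[0,0,0]],[[0,0,0],[0,0,0]],[[0,0,0],[0,0,0]]]}' 20 20
python3 -m crank '{"steps":[[[0,0,0.3],[0,0,0]],[[0,0,0.7],[0,0,0]],[[0,0,1],[0,0,0]],[[0,0,1],[0,0,0]],[[0,0,1],[0,0,0]],[[0,0,1],[0,0,0]],[[0,0,1],[0,0,0]],[[0,0,1],[0,0,0]],[[0,0,0],[0,0,0]],[[0,0,0],[0,0,0]]]}'
python3 - <<'E'
from h import *
c=cams.camera("wrist");cv2.imwrite("pics/w2.png",c["pixels"]);np.save("pics/w2.npy",c,allow_pickle=True)
E
```

```text
time: 4.2
ee_pos: [0.5089, 0.0526, 0.0111]
eef_rot: [-0.001, 1.0, 0.0, -0.0]
ft_force: [-0.7, -0.3, 0.6]
width: 0.0414
grip_force: 0.0
time: 5.03
ee_pos: [0.5096, 0.0527, 0.1877]
eef_rot: [-0.001, 1.0, 0.001, 0.001]
ft_force: [-0.4, -0.5, 0.0]
width: 0.02
grip_force: 0.0
```

View pics/w2.png

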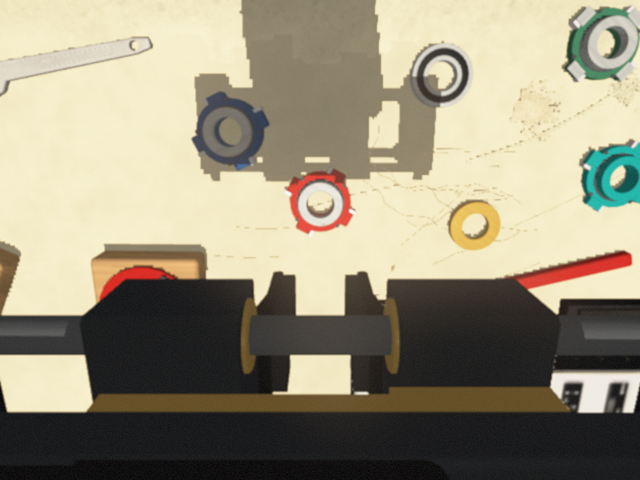

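I lifted before the slow fingers had closed. The red cutter still lies at (320,202). I'll re-measure and go down again with a smaller opening.

```bash
python3 - <<'E'
from h import *
c=np.load("pics/w2.npy",allow_pickle=True).item();P=pts(c)
for n,(x,y,lo,hi) in G.items():
    a=comp(c,P,lo,hi,(x,y),.05); print(n,a and (np.round(a[0]),np.round(a[1],4),a[2]))
E
python3 -m crank '{"steps":[[[0,0,-1],[0,0,0]],[[0,0,-1],[0,0,0]],[[0,0,-1],[0,0,0]],[[0,0,-1],[0,0,0]],[[0,0,-1],[0,0,0]],[[0,0,0],[0,0,0]]]}' 52 20
```

```text
red (array([321., 204.]), array([0.5084, 0.0523, 0.0167]), 1507.5)
blue (array([227., 132.]), array([ 0.452 , -0.0168,  0.0266]), 1846.5)
green (array([612.,  43.]), array([0.3892, 0.263 , 0.0162]), 2152.0)
bearing (array([442.,  76.]), array([0.4112, 0.1439, 0.0102]), 3053.5)
spacer (array([475., 226.]), array([0.5287, 0.1806, 0.0086]), 1910.5)
rs (array([134., 278.]), array([ 0.5654, -0.0973,  0.0312]), 588.5)
bs None
time: 5.58
ee_pos: [0.505, 0.0517, 0.056]
eef_rot: [-0.001, 1.0, -0.001, -0.004]
ft_force: [-1.4, -0.6, -0.1]
width: 0.0489
grip_force: 0.0
```

```bash
python3 -m crank '{"steps":[[[0,0,-0.6],[0,0,0]],[[0,0,-0.6],[0,0,0]],[[0,0,-0.4],[0,0,0]],[[0,0,-0.2],[0,0,0]],[[0,0,-0.1],[0,0,0]],[[0,0,0],[0,0,0]]]}' 52 20
```

```text
time: 6.08
ee_pos: [0.5088, 0.0525, 0.0137]
eef_rot: [-0.001, 1.0, -0.0, -0.0]
ft_force: [-0.1, 0.4, 0.5]
width: 0.0521
grip_force: 0.0
```

```bash
python3 -m crank '{"steps":[[[0,0,-0.12],[0,0,0]],[[0,0,0],[0,0,0]],[[0,0,0],[0,0,0]],[[0,0,0],[0,0,0]],[[0,0,0],[0,0,0]],[[0,0,0],[0,0,0]]]}' 20 25
```

```text
time: 6.58
ee_pos: [0.5091, 0.0527, 0.0109]
eef_rot: [-0.001, 1.0, 0.0, 0.0]
ft_force: [-0.6, 0.6, 3.4]
width: 0.0339
grip_force: 25.0
```

```bash
python3 -m crank '{"steps":[[[0,0,0.2],[0,0,0]],[[0,0,0.4],[0,0,0]],[[0,0,0.4],[0,0,0]],[[0,0,1],[0,0,0]],[[0,0,1],[0,0,0]],[[0,0,1],[0,0,0]],[[0,0,1],[0,0,0]],[[0,0,1],[0,0,0]],[[0,0,1],[0,0,0]],[[0,0,0],[0,0,0]]]}'
python3 - <<'E'
from h import *
c=cams.camera("wrist");cv2.imwrite("pics/w3.png",c["pixels"]);np.save("pics/w3.npy",c,allow_pickle=True)
E
```

```text
time: 7.42
ee_pos: [0.5112, 0.0526, 0.1913]
eef_rot: [-0.001, 1.0, 0.001, 0.004]
ft_force: [1.6, 0.9, -1.1]
width: 0.0338
grip_force: 25.0
```

View pics/w3.png

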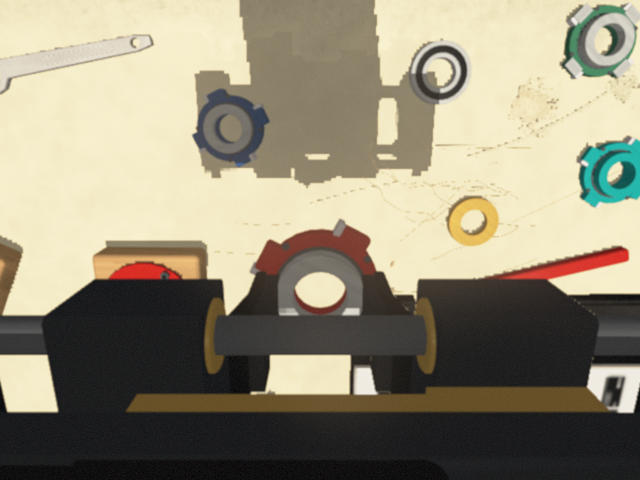

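Run:
```python
from h import *
c=np.load("pics/w3.npy",allow_pickle=True).item()
print(np.round(np.array(c["T"])[:3,3],4), monitor.read_state()["ee_pos"])
print(ray(c,321,272,.1915+.005),ray(c,321,248,.1915+.005),ray(c,294,292,.1965),ray(c,349,292,.1965))
im=c["pixels"];print(im[225:300,321].tolist()[::1])
```

```text
[0.4379 0.0514 0.3538] [0.51030977 0.05266311 0.18889274]
[0.49950196 0.05211908 0.1965    ] [0.4895589  0.05211374 0.1965    ] [0.5080312  0.04134194 0.1965    ] [0.50805214 0.06330733 0.1965    ]
[[200, 235, 244], [201, 237, 245], [194, 232, 243], [157, 195, 223], [99, 125, 162], [58, 74, 123], [49, 64, 116], [50, 62, 117], [54, 66, 123], [50, 64, 126], [52, 64, 126], [50, 61, 125], [49, 63, 124], [49, 61, 124], [46, 59, 122], [49, 60, 123], [48, 60, 123], [50, 62, 125], [48, 61, 124], [49, 61, 124], [51, 61, 120], [59, 67, 101], [65, 76, 85], [67, 74, 81], [68, 76, 84], [88, 96, 103], [98, 106, 113], [96, 105, 111], [95, 103, 110], [97, 107, 111], [101, 109, 114], [105, 114, 118], [110, 116, 123], [108, 118, 121], [108, 115, 121], [106, 115, 121], [107, 116, 120], [111, 120, 125], [108, 114, 121], [107, 116, 122], [109, 117, 123], [109, 117, 123], [108, 116, 120], [105, 112, 116], [104, 112, 115], [100, 109, 115], [117, 135, 144], [171, 207, 223], [197, 234, 244], [200, 235, 245], [200, 235, 245], [201, 236, 245], [200, 234, 244], [201, 235, 244], [199, 235, 244], [198, 235, 244], [196, 234, 243], [198, 234, 244], [197, 233, 243], [197, 234, 242], [196, 232, 242], [196, 233, 243], [195, 233, 242], [197, 234, 243], [199, 235, 243], [199, 235, 244], [197, 234, 244], [199, 235, 244], [199, 235, 243], [199, 235, 243], [198, 234, 243], [197, 233, 243], [199, 235, 243], [197, 234, 242], [197, 234, 242]]
```

```bash
python3 -m crank '{"steps":[[[0.8,-0.7,0],[0,0,0]],[[0.8,-0.7,0],[0,0,0]],[[0.8,-0.7,0],[0,0,0]],[[0.8,-0.7,0],[0,0,0]],[[0.8,-0.7,0],[0,0,0]],[[0.8,-0.7,0],[0,0,0]],[[0.8,-0.7,0],[0,0,0]],[[0.8,-0.7,0],[0,0,0]],[[0,0,0],[0,0,0]],[[0,0,0],[0,0,0]]]}'
python3 -m crank '{"steps":[[[0,0,0],[0,0,0]],[[0,0,0],[0,0,0]],[[0,0,0],[0,0,0]]]}'
python3 - <<'E'
from h import *
c=cams.camera("wrist");cv2.imwrite("pics/w4.png",c["pixels"]);np.save("pics/w4.npy",c,allow_pickle=True)
P=pts(c)
for n,x,y in(("rs",.594,-.087),("bs",.575,-.258)):
  for lo,hi in((.082,.09),(.034,.044),(.02,.03)):
    a=comp(c,P,lo,hi,(x,y),.06); print(n,a and (np.round(a[0]),np.round(a[1],4),a[2]))
E
```

```text
time: 8.3
ee_pos: [0.6685, -0.089, 0.1843]
eef_rot: [-0.0, 1.0, -0.001, -0.001]
ft_force: [-0.3, 0.2, -1.5]
width: 0.0332
grip_force: 25.0
time: 8.55
ee_pos: [0.6685, -0.0863, 0.1857]
eef_rot: [-0.002, 1.0, 0.0, -0.0]
ft_force: [0.2, -0.0, -0.6]
width: 0.0333
grip_force: 25.0
rs (array([315., 112.]), array([ 0.5959, -0.0905,  0.0864]), 434.5)
rs (array([316., 112.]), array([ 0.5958, -0.0904,  0.0386]), 1569.5)
rs (array([316., 109.]), array([ 0.5938, -0.0902,  0.0265]), 14557.5)
bs (array([20., 78.]), array([ 0.577 , -0.2615,  0.0865]), 550.5)
bs (array([74., 84.]), array([ 0.5773, -0.2566,  0.0388]), 970.5)
bs (array([90., 80.]), array([ 0.5743, -0.2513,  0.0265]), 5326.5)
```

View pics/w4.png

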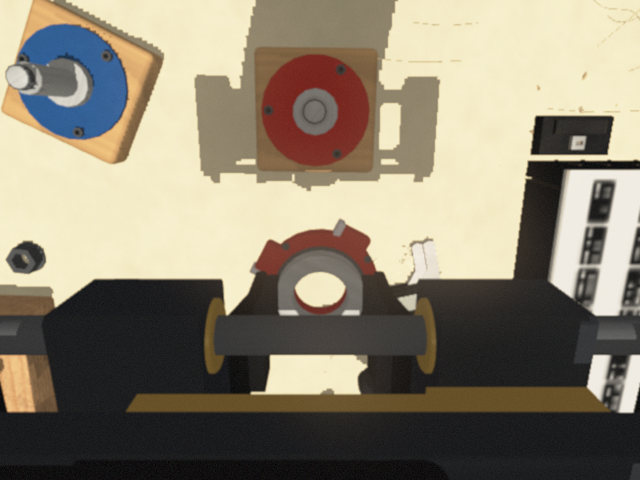

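The red spindle tip at (315,112) is nearly coaxial with its shoulder in view, so its position is good: (0.596,-0.090). I'll move over it and start down.

```bash
python3 -m crank '{"steps":[[[-0.72,-0.03,0],[0,0,0]],[[-0.72,-0.03,0],[0,0,0]],[[-0.72,-0.03,0],[0,0,0]],[[-0.72,-0.03,0],[0,0,0]],[[0,0,-0.8],[0,0,0]],[[0,0,-0.8],[0,0,0]],[[0,0,-0.8],[0,0,0]],[[0,0,-0.6],[0,0,0]],[[0,0,-0.4],[0,0,0]],[[0,0,0],[0,0,0]]]}'
python3 -m crank '{"steps":[[[0,0,-0.2],[0,0,0]],[[0,0,-0.2],[0,0,0]],[[0,0,-0.2],[0,0,0]],[[0,0,0],[0,0,0]]]}'
```

```text
time: 9.43
ee_pos: [0.5956, -0.0898, 0.0988]
eef_rot: [-0.001, 1.0, 0.0, -0.001]
ft_force: [0.0, -2.0, -1.4]
width: 0.0336
grip_force: 25.0
time: 9.77
ee_pos: [0.5966, -0.0903, 0.085]
eef_rot: [-0.001, 1.0, 0.0, -0.0]
ft_force: [0.2, 0.7, -1.2]
width: 0.0339
grip_force: 25.0
```

No contact force, so the part is over the tip. Continuing down.

```bash
python3 -m crank '{"steps":[[[0,0,-0.2],[0,0,0]],[[0,0,-0.2],[0,0,0]],[[0,0,-0.2],[0,0,0]],[[0,0,-0.2],[0,0,0]],[[0,0,-0.2],[0,0,0]],[[0,0,-0.1],[0,0,0]],[[0,0,-0.1],[0,0,0]],[[0,0,-0.04],[0,0,0]],[[0,0,0],[0,0,0]]]}'
```

```text
time: 10.52
ee_pos: [0.5968, -0.0904, 0.0544]
eef_rot: [-0.001, 1.0, 0.0, -0.0]
ft_force: [-0.4, 0.5, -1.7]
width: 0.0337
grip_force: 25.0
```

```bash
python3 -m crank '{"steps":[[[0,0,-0.08],[0,0,0]],[[0,0,-0.06],[0,0,0]],[[0,0,-0.04],[0,0,0]],[[0,0,0],[0,0,0]]]}'; python3 -m crank '{"steps":[[[0,0,-0.04],[0,0,0]],[[0,0,0],[0,0,0]]]}'
```

```text
time: 10.85
ee_pos: [0.5967, -0.0904, 0.0499]
eef_rot: [-0.001, 1.0, 0.0, -0.0]
ft_force: [-0.0, -0.3, -0.5]
width: 0.0334
grip_force: 25.0
time: 11.02
ee_pos: [0.5969, -0.0904, 0.049]
eef_rot: [-0.001, 1.0, 0.0, 0.0]
ft_force: [0.3, 0.5, -0.9]
width: 0.0335
grip_force: 25.0
```

```bash
python3 -m crank '{"steps":[[[0,0,-0.04],[0,0,0]],[[0,0,0],[0,0,0]]]}'; python3 -m crank '{"steps":[[[0,0,-0.04],[0,0,0]],[[0,0,0],[0,0,0]]]}'
```

```text
time: 11.18
ee_pos: [0.597, -0.0904, 0.0489]
eef_rot: [-0.001, 1.0, 0.0, 0.0]
ft_force: [-3.6, 1.4, 7.6]
width: 0.0333
grip_force: 25.0
time: 11.35
ee_pos: [0.5971, -0.0904, 0.0488]
eef_rot: [-0.001, 1.0, 0.001, 0.0]
ft_force: [-8.0, 1.7, 16.7]
width: 0.0334
grip_force: 25.0
```

Red is home: contact came at z 0.049, as expected. Releasing it and going to the bearing.

```bash
python3 -m crank '{"steps":[[[0,0,0.06],[0,0,0]],[[0,0,0],[0,0,0]],[[0,0,0],[0,0,0]],[[0,0,0],[0,0,0]]]}' 60 25; python3 -m crank '{"steps":[[[0,0,0.2],[0,0,0]],[[0,0,0.6],[0,0,0]],[[0,0,1],[0,0,0]],[[0,0,1],[0,0,0]],[[0,0,1],[0,0,0]],[[0,0,0.6],[0,0,0]],[[-0.8,0.9,0.5],[0,0,0]],[[-0.8,0.9,0.5],[0,0,0]],[[-0.8,0.9,0.5],[0,0,0]],[[-0.8,0.9,0],[0,0,0]]]}';  python3 -m crank '{"steps":[[[-0.8,0.9,0],[0,0,0]],[[-0.8,0.9,0],[0,0,0]],[[-0.8,0.9,0],[0,0,0]],[[-0.8,0.9,0],[0,0,0]],[[-0.6,0.9,0],[0,0,0]],[[-0.4,0.9,0],[0,0,0]],[[0,0.4,0],[0,0,0]],[[0,0,0],[0,0,0]],[[0,0,0],[0,0,0]],[[0,0,0],[0,0,0]]]}'
cat >> h.py <<'E'
def ring(c,xy,h,lo,hi,ro):
    "centre of ring at height h from its hole/outer contour in the height mask, by ellipse fit on rays to plane h"
    P=pts(c); m=((P[...,2]>lo)&(P[...,2]<hi)&(np.hypot(P[...,0]-xy[0],P[...,1]-xy[1])<ro)&(c["z_map"]>0)).astype(np.uint8)
    cs,hr=cv2.findContours(m,cv2.RETR_CCOMP,cv2.CHAIN_APPROX_NONE)
    out=[]
    for k in sorted(range(len(cs)),key=lambda k:-cv2.contourArea(cs[k]))[:2]:
        q=np.array([ray(c,u,v,h)[:2] for u,v in cs[k][:,0]])
        A=np.c_[2*q,np.ones(len(q))];s=np.linalg.lstsq(A,(q**2).sum(1),rcond=None)[0]
        out.append((np.round(s[:2],4).tolist(),round(float(np.sqrt(s[2]+s[0]**2+s[1]**2)),4)))
    return out
E
python3 - <<'E'
from h import *
c=cams.camera("wrist");np.save("pics/w5.npy",c,allow_pickle=True);cv2.imwrite("pics/w5.png",c["pixels"])
print(monitor.read_state()["ee_pos"])
print("bearing",ring(c,(.411,.144),.010,.006,.014,.04))
print("spacer",ring(c,(.529,.181),.008,.0045,.012,.04))
c=np.load("pics/w2.npy",allow_pickle=True).item()
print(ring(c,(.508,.0525),.016,.012,.02,.03),ring(c,(.411,.144),.010,.006,.014,.04),ring(c,(.529,.181),.008,.0045,.012,.04),ring(c,(.452,-.017),.026,.022,.03,.03),ring(c,(.389,.263),.016,.012,.02,.03))
E
```

```text
time: 11.68
ee_pos: [0.5968, -0.0904, 0.0484]
eef_rot: [-0.001, 1.0, 0.0, -0.0]
ft_force: [0.1, 0.1, -0.1]
width: 0.0527
grip_force: 0.0
time: 12.52
ee_pos: [0.517, 0.0001, 0.1985]
eef_rot: [-0.001, 1.0, 0.0, 0.002]
ft_force: [0.6, -0.8, -0.9]
width: 0.06
grip_force: 0.0
time: 13.35
ee_pos: [0.4125, 0.1432, 0.1961]
eef_rot: [-0.0, 1.0, -0.0, 0.0]
ft_force: [-0.0, -1.0, 0.2]
width: 0.0603
grip_force: 0.0
[0.41245455 0.14320588 0.19601329]
bearing [([0.4104, 0.1432], 0.0226), ([0.4102, 0.1432], 0.011)]
spacer [([0.5157, 0.1798], 0.0112)]
[([0.508, 0.0515], 0.0177), ([0.5079, 0.0516], 0.011)] [([0.4109, 0.1431], 0.0228), ([0.411, 0.143], 0.0109)] [([0.5282, 0.1798], 0.0209), ([0.5282, 0.1797], 0.0107)] [([0.4516, -0.0176], 0.0177), ([0.4515, -0.0174], 0.011)] [([0.3888, 0.2622], 0.0183), ([0.3889, 0.262], 0.0105)]
```

```bash
python3 -m crank '{"steps":[[[-0.08,0.02,-1],[0,0,0]],[[0,0,-1],[0,0,0]],[[0,0,-1],[0,0,0]],[[0,0,-1],[0,0,0]],[[0,0,-1],[0,0,0]],[[0,0,-1],[0,0,0]],[[0,0,-0.8],[0,0,0]],[[0,0,-0.4],[0,0,0]],[[0,0,-0.2],[0,0,0]],[[0,0,0],[0,0,0]]]}'; python3 -m crank '{"steps":[[[0,0,-0.15],[0,0,0]],[[0,0,-0.1],[0,0,0]],[[0,0,0],[0,0,0]]]}'
```

```text
time: 14.23
ee_pos: [0.4098, 0.1444, 0.0107]
eef_rot: [-0.001, 1.0, -0.0, -0.0]
ft_force: [0.1, 0.0, -0.0]
width: 0.0598
grip_force: 0.0
time: 14.48
ee_pos: [0.4102, 0.1453, 0.0052]
eef_rot: [-0.001, 1.0, 0.0, 0.0]
ft_force: [0.1, 0.4, -0.2]
width: 0.0602
grip_force: 0.0
```

```bash
python3 -m crank '{"steps":[[[0,0,0],[0,0,0]],[[0,0,0],[0,0,0]],[[0,0,0],[0,0,0]],[[0,0,0],[0,0,0]],[[0,0,0],[0,0,0]]]}' 30 25
```

```text
time: 14.9
ee_pos: [0.41, 0.1452, 0.0051]
eef_rot: [-0.001, 1.0, 0.0, 0.0]
ft_force: [-1.2, 0.1, 2.4]
width: 0.0418
grip_force: 25.0
```

```bash
python3 -m crank '{"steps":[[[0,0,0.3],[0,0,0]],[[0,0,0.7],[0,0,0]],[[0,0,1],[0,0,0]],[[0,0,1],[0,0,0]],[[0,0,1],[0,0,0]],[[0,0,1],[0,0,0]],[[0,0,1],[0,0,0]],[[0.4,-0.4,0],[0,0,0]],[[0.7,-0.9,0],[0,0,0]],[[0.7,-0.9,0],[0,0,0]]]}'; python3 -m crank '{"steps":[[[0.7,-0.9,0],[0,0,0]],[[0.7,-0.9,0],[0,0,0]],[[0.7,-0.9,0],[0,0,0]],[[0.7,-0.9,0],[0,0,0]],[[0.7,-0.9,0],[0,0,0]],[[0.7,-0.9,0],[0,0,0]],[[0.7,-0.9,0],[0,0,0]],[[0.7,-0.9,0],[0,0,0]],[[0,0,0],[0,0,0]],[[0,0,0],[0,0,0]]]}'; python3 -m crank '{"steps":[[[0,0,0],[0,0,0]],[[0,0,0],[0,0,0]],[[0,0,0],[0,0,0]]]}'
python3 - <<'E'
from h import *
c=cams.camera("wrist");np.save("pics/w6.npy",c,allow_pickle=True);cv2.imwrite("pics/w6.png",c["pixels"])
print(np.round(np.array(c["T"])[:3,3],4))
E
```

```text
time: 15.73
ee_pos: [0.4552, 0.09, 0.1558]
eef_rot: [-0.002, 1.0, 0.001, 0.001]
ft_force: [-0.2, -0.3, -1.4]
width: 0.0422
grip_force: 25.0
time: 16.57
ee_pos: [0.5947, -0.0916, 0.1547]
eef_rot: [0.0, 1.0, -0.001, -0.0]
ft_force: [-0.2, 0.2, -1.6]
width: 0.042
grip_force: 25.0
time: 16.82
ee_pos: [0.5945, -0.0886, 0.155]
eef_rot: [-0.002, 1.0, 0.0, -0.0]
ft_force: [0.7, 0.6, -0.9]
width: 0.042
grip_force: 25.0
[ 0.5224 -0.0897  0.318 ]
```

View pics/w6.png

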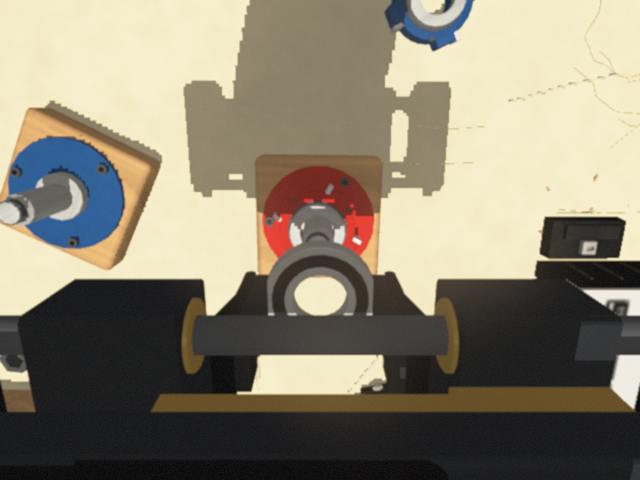

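The bearing is held level, with its bore around (320,292). The red cutter sits on the red plate behind it.

```bash
python3 -m crank '{"steps":[[[0.07,-0.05,-0.7],[0,0,0]],[[0,0,-0.7],[0,0,0]],[[0,0,-0.7],[0,0,0]],[[0,0,-0.3],[0,0,0]],[[0,0,-0.2],[0,0,0]],[[0,0,-0.2],[0,0,0]],[[0,0,-0.2],[0,0,0]],[[0,0,-0.2],[0,0,0]],[[0,0,0],[0,0,0]]]}'
```

```text
time: 17.62
ee_pos: [0.5963, -0.091, 0.0742]
eef_rot: [-0.001, 1.0, 0.0, -0.0]
ft_force: [-1.3, 0.4, -2.6]
width: 0.0421
grip_force: 25.0
```

```bash
python3 -m crank '{"steps":[[[0,0,-0.2],[0,0,0]],[[0,0,-0.2],[0,0,0]],[[0,0,-0.08],[0,0,0]],[[0,0,-0.04],[0,0,0]],[[0,0,0],[0,0,0]]]}'; python3 -m crank '{"steps":[[[0,0,-0.04],[0,0,0]],[[0,0,0],[0,0,0]]]}'; python3 -m crank '{"steps":[[[0,0,-0.04],[0,0,0]],[[0,0,0],[0,0,0]]]}'
```

```text
time: 18.03
ee_pos: [0.5964, -0.091, 0.0616]
eef_rot: [-0.001, 1.0, 0.0, -0.0]
ft_force: [-3.5, 1.0, -1.7]
width: 0.0419
grip_force: 25.0
time: 18.2
ee_pos: [0.5964, -0.091, 0.0608]
eef_rot: [-0.001, 1.0, 0.0, -0.0]
ft_force: [-3.9, 2.4, -0.6]
width: 0.0419
grip_force: 25.0
time: 18.37
ee_pos: [0.5964, -0.0911, 0.0598]
eef_rot: [-0.001, 1.0, 0.0, -0.0]
ft_force: [-4.8, 2.5, 0.7]
width: 0.0423
grip_force: 25.0
```

```bash
python3 -m crank '{"steps":[[[-0.03,0.02,-0.03],[0,0,0]],[[0,0,0],[0,0,0]]]}'; python3 -m crank '{"steps":[[[0,0,-0.04],[0,0,0]],[[0,0,0],[0,0,0]]]}'; python3 -m crank '{"steps":[[[0,0,-0.04],[0,0,0]],[[0,0,0],[0,0,0]]]}'
```

```text
time: 18.53
ee_pos: [0.5963, -0.091, 0.0594]
eef_rot: [-0.001, 1.0, -0.0, 0.001]
ft_force: [-1.4, -0.9, 0.1]
width: 0.0419
grip_force: 25.0
time: 18.7
ee_pos: [0.5963, -0.091, 0.059]
eef_rot: [-0.001, 1.0, 0.0, 0.001]
ft_force: [-5.4, 2.0, 7.9]
width: 0.042
grip_force: 25.0
time: 18.87
ee_pos: [0.5965, -0.091, 0.0588]
eef_rot: [-0.001, 1.0, 0.0, 0.001]
ft_force: [-9.3, 1.9, 16.2]
width: 0.0418
grip_force: 25.0
```

```bash
python3 -m crank '{"steps":[[[0,0,0.06],[0,0,0]],[[0,0,0],[0,0,0]],[[0,0,0],[0,0,0]],[[0,0,0],[0,0,0]]]}' 62 25; python3 -m crank '{"steps":[[[0,0,0.2],[0,0,0]],[[0,0,0.6],[0,0,0]],[[0,0,1],[0,0,0]],[[0,0,1],[0,0,0]],[[0,0,1],[0,0,0]],[[-0.5,0.9,0.8],[0,0,0]],[[-0.5,0.9,0.5],[0,0,0]],[[-0.5,0.9,0.5],[0,0,0]],[[-0.5,0.9,0],[0,0,0]],[[-0.5,0.9,0],[0,0,0]]]}' 60; python3 -m crank '{"steps":[[[-0.5,0.9,0],[0,0,0]],[[-0.5,0.9,0],[0,0,0]],[[-0.5,0.9,0],[0,0,0]],[[-0.5,0.9,0],[0,0,0]],[[-0.6,0.9,0],[0,0,0]],[[-0.6,0.9,0],[0,0,0]],[[-0.6,0.9,0],[0,0,0]],[[-0.5,0.9,0],[0,0,0]],[[-0.5,0.9,0],[0,0,0]],[[-0.5,0.9,0],[0,0,0]]]}';python3 -m crank '{"steps":[[[0,-0.24,0],[0,0,0]],[[0,0,0],[0,0,0]],[[0,0,0],[0,0,0]],[[0,0,0],[0,0,0]]]}'
python3 - <<'E'
from h import *
c=cams.camera("wrist");np.save("pics/w7.npy",c,allow_pickle=True);cv2.imwrite("pics/w7.png",c["pixels"])
print(monitor.read_state()["ee_pos"]);print(ring(c,(.389,.262),.016,.012,.02,.03))
E
```

```text
time: 19.2
ee_pos: [0.5962, -0.0907, 0.0586]
eef_rot: [-0.001, 1.0, -0.0, 0.0]
ft_force: [0.6, 0.7, -0.1]
width: 0.0591
grip_force: 0.0
time: 20.03
ee_pos: [0.5333, 0.0227, 0.1998]
eef_rot: [-0.001, 1.0, 0.0, 0.001]
ft_force: [0.8, -0.2, 0.3]
width: 0.0599
grip_force: 0.0
time: 20.87
ee_pos: [0.4003, 0.2478, 0.199]
eef_rot: [-0.001, 1.0, 0.0, 0.0]
ft_force: [0.8, 0.1, 1.0]
width: 0.0601
grip_force: 0.0
time: 21.2
ee_pos: [0.4014, 0.2401, 0.1988]
eef_rot: [-0.0, 1.0, 0.0, 0.0]
ft_force: [-0.6, 0.3, 0.5]
width: 0.0596
grip_force: 0.0
[0.40143261 0.24017325 0.19871551]
[([0.3879, 0.263], 0.0177), ([0.3878, 0.2629], 0.0111)]
```

View pics/w7.png

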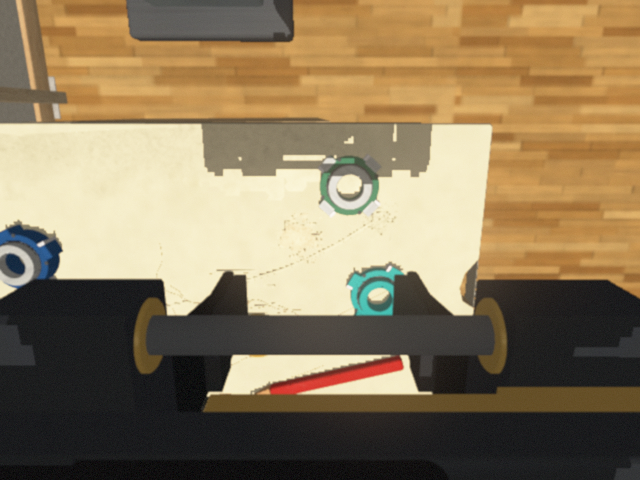

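The green cutter with bright wing tops is at (350,186), and the turquoise decoy at (378,292) is clear of the grasp. Going down on green.

```bash
python3 -m crank '{"steps":[[[-0.53,0.95,-0.5],[0,0,0]],[[0,0,-1],[0,0,0]],[[0,0,-1],[0,0,0]],[[0,0,-1],[0,0,0]],[[0,0,-1],[0,0,0]],[[0,0,-1],[0,0,0]],[[0,0,-0.8],[0,0,0]],[[0,0,-0.6],[0,0,0]],[[0,0,-0.3],[0,0,0]],[[0,0,0],[0,0,0]]]}' 54; python3 -m crank '{"steps":[[[0,0,-0.15],[0,0,0]],[[0,0,-0.14],[0,0,0]],[[0,0,0],[0,0,0]]]}'
```

```text
time: 22.08
ee_pos: [0.3872, 0.2635, 0.0173]
eef_rot: [-0.001, 1.0, -0.001, -0.001]
ft_force: [0.4, -0.9, 0.7]
width: 0.0542
grip_force: 0.0
time: 22.33
ee_pos: [0.3879, 0.2648, 0.0115]
eef_rot: [-0.001, 1.0, 0.0, 0.0]
ft_force: [0.3, 0.1, -0.5]
width: 0.054
grip_force: 0.0
```

```bash
python3 -m crank '{"steps":[[[0,0,0],[0,0,0]],[[0,0,0],[0,0,0]],[[0,0,0],[0,0,0]],[[0,0,0],[0,0,0]],[[0,0,0],[0,0,0]]]}' 20 25
```

```text
time: 22.75
ee_pos: [0.3877, 0.2647, 0.0116]
eef_rot: [-0.001, 1.0, 0.0, 0.0]
ft_force: [0.1, 0.1, 2.0]
width: 0.0335
grip_force: 25.0
```

```bash
python3 -m crank '{"steps":[[[0,0,0.3],[0,0,0]],[[0,0,0.7],[0,0,0]],[[0,0,1],[0,0,0]],[[0,0,1],[0,0,0]],[[0,0,1],[0,0,0]],[[0,0,1],[0,0,0]],[[0,0,1],[0,0,0]],[[0.52,-0.88,0],[0,0,0]],[[0.52,-0.88,0],[0,0,0]],[[0.52,-0.88,0],[0,0,0]]]}'; python3 -m crank '{"steps":[[[0.52,-0.88,0],[0,0,0]],[[0.52,-0.88,0],[0,0,0]],[[0.52,-0.88,0],[0,0,0]],[[0.52,-0.88,0],[0,0,0]],[[0.52,-0.88,0],[0,0,0]],[[0.52,-0.88,0],[0,0,0]],[[0.52,-0.88,0],[0,0,0]],[[0.52,-0.88,0],[0,0,0]],[[0.52,-0.88,0],[0,0,0]],[[0.52,-0.88,0],[0,0,0]]]}'; python3 -m crank '{"steps":[[[0.52,-0.88,0],[0,0,0]],[[0.52,-0.88,0],[0,0,0]],[[0.52,-0.98,0],[0,0,0]],[[0,0,0],[0,0,0]],[[0,0,0],[0,0,0]],[[0,0,0],[0,0,0]],[[0,0,0],[0,0,0]]]}'
python3 - <<'E'
from h import *
c=cams.camera("wrist");np.save("pics/w8.npy",c,allow_pickle=True);cv2.imwrite("pics/w8.png",c["pixels"])
E
```

```text
time: 23.58
ee_pos: [0.4269, 0.1979, 0.1622]
eef_rot: [-0.002, 1.0, 0.0, 0.0]
ft_force: [-0.3, 0.5, -2.3]
width: 0.0335
grip_force: 25.0
time: 24.42
ee_pos: [0.5568, -0.0224, 0.1616]
eef_rot: [-0.001, 1.0, 0.0, -0.0]
ft_force: [-0.1, 0.6, -1.6]
width: 0.0337
grip_force: 25.0
time: 25.0
ee_pos: [0.5953, -0.0887, 0.1613]
eef_rot: [-0.002, 1.0, 0.0, -0.0]
ft_force: [-0.1, 0.6, -1.6]
width: 0.0335
grip_force: 25.0
```

View pics/w8.png

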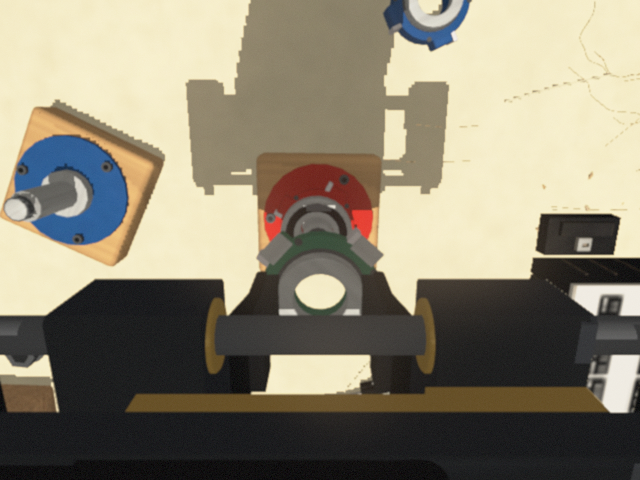

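Green is held level at (320,290), above the bearing on the stack.

```bash
python3 -m crank '{"steps":[[[0,-0.07,-0.6],[0,0,0]],[[0,0,-0.7],[0,0,0]],[[0,0,-0.7],[0,0,0]],[[0,0,-0.4],[0,0,0]],[[0,0,-0.2],[0,0,0]],[[0,0,-0.2],[0,0,0]],[[0,0,-0.2],[0,0,0]],[[0,0,-0.2],[0,0,0]],[[0,0,0],[0,0,0]]]}';  python3 -m crank '{"steps":[[[0,0,-0.1],[0,0,0]],[[0,0,-0.04],[0,0,0]],[[0,0,0],[0,0,0]]]}'
```

```text
time: 25.8
ee_pos: [0.5954, -0.0914, 0.0807]
eef_rot: [-0.001, 1.0, 0.0, -0.0]
ft_force: [0.6, -0.4, -2.6]
width: 0.0337
grip_force: 25.0
time: 26.05
ee_pos: [0.5956, -0.0916, 0.0778]
eef_rot: [-0.001, 1.0, 0.0, -0.0]
ft_force: [-1.1, 0.1, -2.7]
width: 0.0332
grip_force: 25.0
```

```bash
python3 -m crank '{"steps":[[[0,0.02,-0.04],[0,0,0]],[[0,0,0],[0,0,0]]]}'; python3 -m crank '{"steps":[[[0,0,-0.04],[0,0,0]],[[0,0,0],[0,0,0]]]}'; python3 -m crank '{"steps":[[[0,0,-0.04],[0,0,0]],[[0,0,0],[0,0,0]]]}'
```

```text
time: 26.22
ee_pos: [0.5958, -0.0912, 0.0769]
eef_rot: [-0.001, 1.0, -0.0, 0.0]
ft_force: [-0.0, 0.6, -1.7]
width: 0.0337
grip_force: 25.0
time: 26.38
ee_pos: [0.5956, -0.0912, 0.0758]
eef_rot: [-0.001, 1.0, -0.0, 0.0]
ft_force: [-0.9, 0.9, -1.3]
width: 0.0335
grip_force: 25.0
time: 26.55
ee_pos: [0.5958, -0.0912, 0.0755]
eef_rot: [-0.001, 1.0, 0.0, 0.0]
ft_force: [-3.6, -0.3, 6.8]
width: 0.0335
grip_force: 25.0
```

```bash
python3 -m crank '{"steps":[[[0,0,-0.03],[0,0,0]],[[0,0,0],[0,0,0]]]}'; python3 -m crank '{"steps":[[[0,0,0.05],[0,0,0]],[[0,0,0],[0,0,0]],[[0,0,0],[0,0,0]],[[0,0,0],[0,0,0]]]}' 60 25; python3 -m crank '{"steps":[[[0,0,0.2],[0,0,0]],[[0,0,0.6],[0,0,0]],[[0,0,1],[0,0,0]],[[0,0,1],[0,0,0]],[[0,0,1],[0,0,0]],[[-0.2,0.5,1],[0,0,0]],[[-0.3,0.9,0],[0,0,0]],[[-0.3,0.9,0],[0,0,0]],[[-0.3,0.9,0],[0,0,0]],[[-0.3,0.9,0],[0,0,0]]]}' 58
python3 - <<'E'
from h import *
c=np.load("pics/top0.npy",allow_pickle=True).item();P=pts(c)
for xa in np.arange(.54,.66,.02):
    print(round(xa,2),[round(float(np.percentile(P[(abs(P[...,0]-xa-.01)<.01)&(abs(P[...,1]-ya-.02)<.02)&(P[...,2]<.4)][:,2],97)),3) for ya in np.arange(.04,.32,.04)])
E
```

```text
time: 26.72
ee_pos: [0.596, -0.0913, 0.0754]
eef_rot: [-0.001, 1.0, 0.0, 0.0]
ft_force: [-5.4, 1.4, 11.2]
width: 0.0336
grip_force: 25.0
time: 27.05
ee_pos: [0.5957, -0.0912, 0.0753]
eef_rot: [-0.001, 1.0, -0.0, 0.0]
ft_force: [0.4, -0.1, 1.0]
width: 0.0526
grip_force: 0.0
time: 27.88
ee_pos: [0.5603, 0.0122, 0.1958]
eef_rot: [-0.001, 1.0, 0.0, 0.0]
ft_force: [0.6, 0.7, -0.1]
width: 0.0578
grip_force: 0.0
0.54 [0.004, 0.004, 0.004, 0.011, 0.005, 0.005, 0.011, 0.004]
0.56 [0.004, 0.004, 0.004, 0.004, 0.01, 0.012, 0.011, 0.004]
0.58 [0.004, 0.014, 0.014, 0.012, 0.012, 0.014, 0.019, 0.019]
0.6 [0.004, 0.021, 0.021, 0.004, 0.004, 0.02, 0.022, 0.022]
0.62 [0.005, 0.063, 0.062, 0.063, 0.063, 0.063, 0.063, 0.064]
0.64 [0.004, 0.064, 0.064, 0.065, 0.065, 0.065, 0.064, 0.065]
```

```bash
python3 -m crank '{"steps":[[[-0.16,0.85,0],[0,0,0]],[[-0.16,0.85,0],[0,0,0]],[[-0.16,0.85,0],[0,0,0]],[[-0.16,0.85,0],[0,0,0]],[[-0.16,0.85,0],[0,0,0]],[[-0.16,0.85,0],[0,0,0]],[[-0.16,0.85,0],[0,0,0]],[[-0.16,0.8,0],[0,0,0]],[[0,0,0],[0,0,0]],[[0,0,0],[0,0,0]]]}'; python3 -m crank '{"steps":[[[0,0,0],[0,0,0]],[[0,0,0],[0,0,0]]]}'
python3 - <<'E'
from h import *
c=cams.camera("wrist");np.save("pics/w9.npy",c,allow_pickle=True)
print(monitor.read_state()["ee_pos"]);print(ring(c,(.528,.18),.008,.005,.012,.03))
E
```

```text
time: 28.72
ee_pos: [0.5283, 0.1811, 0.1955]
eef_rot: [-0.002, 1.0, -0.0, -0.0]
ft_force: [0.1, -0.2, 0.5]
width: 0.0582
grip_force: 0.0
time: 28.88
ee_pos: [0.529, 0.1788, 0.1955]
eef_rot: [-0.0, 1.0, -0.0, 0.0]
ft_force: [-0.3, -0.7, -0.2]
width: 0.0579
grip_force: 0.0
[0.5289586  0.17883974 0.19551715]
[([0.5282, 0.1805], 0.0206), ([0.5281, 0.1805], 0.0112)]
```

```bash
python3 -m crank '{"steps":[[[-0.03,0.06,-1],[0,0,0]],[[0,0,-1],[0,0,0]],[[0,0,-1],[0,0,0]],[[0,0,-1],[0,0,0]],[[0,0,-1],[0,0,0]],[[0,0,-1],[0,0,0]],[[0,0,-0.8],[0,0,0]],[[0,0,-0.4],[0,0,0]],[[0,0,-0.2],[0,0,0]],[[0,0,0],[0,0,0]]]}'; python3 -m crank '{"steps":[[[0,0,-0.12],[0,0,0]],[[0,0,-0.1],[0,0,0]],[[0,0,0],[0,0,0]]]}'
```

```text
time: 29.77
ee_pos: [0.5278, 0.181, 0.01]
eef_rot: [-0.001, 1.0, -0.0, -0.0]
ft_force: [-0.0, 0.2, 0.3]
width: 0.0582
grip_force: 0.0
time: 30.02
ee_pos: [0.5282, 0.1818, 0.0053]
eef_rot: [-0.001, 1.0, 0.0, 0.0]
ft_force: [-0.7, -0.5, -0.2]
width: 0.0579
grip_force: 0.0
```

```bash
python3 -m crank '{"steps":[[[0,0,0],[0,0,0]],[[0,0,0],[0,0,0]],[[0,0,0],[0,0,0]],[[0,0,0],[0,0,0]],[[0,0,0],[0,0,0]]]}' 26 25
```

```text
time: 30.43
ee_pos: [0.528, 0.1817, 0.0051]
eef_rot: [-0.001, 1.0, 0.0, 0.0]
ft_force: [0.3, -0.9, 2.1]
width: 0.0394
grip_force: 25.0
```

```bash
python3 -m crank '{"steps":[[[0,0,0.3],[0,0,0]],[[0,0,0.7],[0,0,0]],[[0,0,1],[0,0,0]],[[0,0,1],[0,0,0]],[[0,0,1],[0,0,0]],[[0,0,1],[0,0,0]],[[0,0,1],[0,0,0]],[[0,-0.7,1],[0,0,0]],[[0.26,-0.9,0.2],[0,0,0]],[[0.26,-0.9,0],[0,0,0]]]}'; python3 -m crank '{"steps":[[[0.28,-0.9,0],[0,0,0]],[[0.28,-0.9,0],[0,0,0]],[[0.28,-0.9,0],[0,0,0]],[[0.28,-0.9,0],[0,0,0]],[[0.28,-0.9,0],[0,0,0]],[[0.28,-0.9,0],[0,0,0]],[[0.28,-0.9,0],[0,0,0]],[[0.28,-0.9,0],[0,0,0]],[[0.28,-0.9,0],[0,0,0]],[[0.28,-0.9,0],[0,0,0]]]}';python3 -m crank '{"steps":[[[0.28,-0.9,0],[0,0,0]],[[0.28,-0.9,0],[0,0,0]],[[0.28,-0.9,0],[0,0,0]],[[0.28,-0.9,0],[0,0,0]],[[0.28,-0.9,0],[0,0,0]],[[0.28,-0.9,0],[0,0,0]],[[0.28,-0.8,0],[0,0,0]],[[0,0,0],[0,0,0]],[[0,0,0],[0,0,0]],[[0,0,0],[0,0,0]]]}'; python3 -m crank '{"steps":[[[0,0,0],[0,0,0]],[[0,0,0],[0,0,0]]]}'
python3 - <<'E'
from h import *
c=cams.camera("wrist");np.save("pics/w10.npy",c,allow_pickle=True);cv2.imwrite("pics/w10.png",c["pixels"])
print(np.round(np.array(c["T"])[:3,3],4),monitor.read_state()["ee_pos"])
P=pts(c)
for lo,hi,h in((.082,.09,.086),(.034,.044,.038),(.025,.034,.031)):
    a=comp(c,P,lo,hi,(.576,-.258),.05); print(a and (np.round(a[0]),np.round(a[1],4),a[2]),ring(c,(.576,-.258),h,lo,hi,.05))
c=np.load("pics/w4.npy",allow_pickle=True).item()
print("red",ring(c,(.595,-.09),.086,.082,.09,.05),ring(c,(.595,-.09),.038,.034,.044,.05))
E
```

```text
time: 31.27
ee_pos: [0.5418, 0.119, 0.1877]
eef_rot: [-0.002, 1.0, 0.001, 0.002]
ft_force: [0.4, -1.7, -1.6]
width: 0.0392
grip_force: 25.0
time: 32.1
ee_pos: [0.6109, -0.107, 0.1853]
eef_rot: [-0.001, 1.0, 0.0, -0.0]
ft_force: [0.6, 0.4, 0.1]
width: 0.0392
grip_force: 25.0
time: 32.93
ee_pos: [0.6598, -0.2603, 0.1849]
eef_rot: [-0.001, 1.0, 0.0, -0.0]
ft_force: [0.4, 0.9, -0.5]
width: 0.039
grip_force: 25.0
time: 33.1
ee_pos: [0.6601, -0.2596, 0.185]
eef_rot: [-0.002, 1.0, 0.0, 0.0]
ft_force: [-0.3, 0.3, -0.5]
width: 0.039
grip_force: 25.0
[ 0.5879 -0.2606  0.348 ] [ 0.66006955 -0.25973342  0.18508232]
(array([316.,  93.]), array([ 0.5772, -0.2628,  0.0864]), 457.5) [([0.5766, -0.2634], 0.0069), ([0.5741, -0.2595], 0.0006)]
(array([317.,  96.]), array([ 0.5771, -0.2628,  0.0387]), 1621.0) [([0.5766, -0.2635], 0.0154), ([0.575, -0.2639], 0.011)]
(array([319.,  94.]), array([ 0.5755, -0.261 ,  0.0303]), 13289.5) [([0.5766, -0.2613], 0.0454), ([0.5764, -0.2636], 0.0164)]
red [([0.5953, -0.0911], 0.0069)] [([0.5953, -0.0911], 0.0154), ([0.5952, -0.0916], 0.011)]
```

View pics/w10.png

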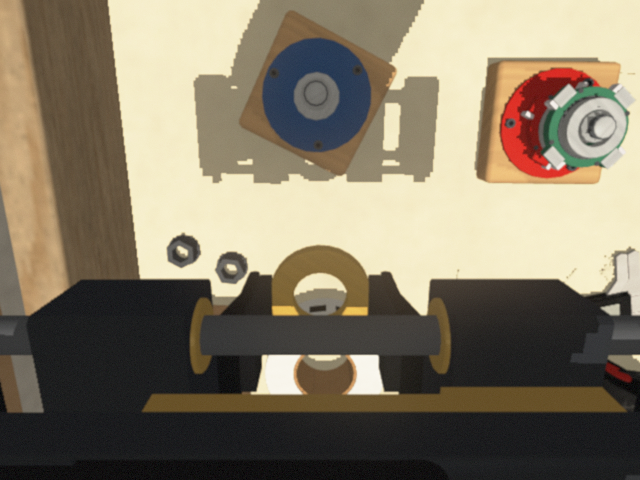

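The blue spindle tip is at (316,93), the spacer is held level, and the red stack at right looks right, with green on top at (590,125). I'll move over the blue spindle and lower the spacer.

```bash
python3 -m crank '{"steps":[[[-0.84,-0.04,0],[0,0,0]],[[-0.83,-0.04,0],[0,0,0]],[[-0.83,-0.03,0],[0,0,0]],[[-0.84,-0.03,0],[0,0,0]],[[0,0,-0.8],[0,0,0]],[[0,0,-0.9],[0,0,0]],[[0,0,-0.8],[0,0,0]],[[0,0,-0.6],[0,0,0]],[[0,0,-0.2],[0,0,0]],[[0,0,0],[0,0,0]]]}'; python3 -m crank '{"steps":[[[0,0,-0.2],[0,0,0]],[[0,0,-0.2],[0,0,0]],[[0,0,-0.2],[0,0,0]],[[0,0,-0.2],[0,0,0]],[[0,0,0],[0,0,0]]]}'
```

```text
time: 33.98
ee_pos: [0.5758, -0.2636, 0.1014]
eef_rot: [-0.001, 1.0, 0.0, -0.001]
ft_force: [-0.0, 0.0, 0.6]
width: 0.0394
grip_force: 25.0
time: 34.4
ee_pos: [0.576, -0.264, 0.0814]
eef_rot: [-0.001, 1.0, 0.0, -0.001]
ft_force: [-0.1, 0.6, -1.1]
width: 0.0391
grip_force: 25.0
```

```bash
python3 -m crank '{"steps":[[[0.02,0.01,-0.2],[0,0,0]],[[0,0,-0.2],[0,0,0]],[[0,0,-0.2],[0,0,0]],[[0,0,-0.2],[0,0,0]],[[0,0,-0.2],[0,0,0]],[[0,0,-0.2],[0,0,0]],[[0,0,-0.15],[0,0,0]],[[0,0,-0.05],[0,0,0]],[[0,0,0],[0,0,0]]]}'; python3 -m crank '{"steps":[[[0,0,-0.05],[0,0,0]],[[0,0,0],[0,0,0]]]}'; python3 -m crank '{"steps":[[[0,0,-0.04],[0,0,0]],[[0,0,0],[0,0,0]]]}'
```

```text
time: 35.15
ee_pos: [0.5766, -0.2641, 0.0468]
eef_rot: [-0.001, 1.0, 0.0, -0.0]
ft_force: [0.6, 0.9, 0.1]
width: 0.0387
grip_force: 25.0
time: 35.32
ee_pos: [0.5769, -0.2641, 0.0461]
eef_rot: [-0.001, 1.0, 0.0, 0.0]
ft_force: [-0.5, 2.1, -1.7]
width: 0.0391
grip_force: 25.0
time: 35.48
ee_pos: [0.577, -0.2641, 0.0451]
eef_rot: [-0.001, 1.0, 0.0, 0.0]
ft_force: [0.2, 2.8, -1.2]
width: 0.0388
grip_force: 25.0
```

```bash
python3 -m crank '{"steps":[[[0,0.03,-0.04],[0,0,0]],[[0,0,0],[0,0,0]]]}'; python3 -m crank '{"steps":[[[0,0,-0.04],[0,0,0]],[[0,0,0],[0,0,0]]]}'; python3 -m crank '{"steps":[[[0,0,-0.04],[0,0,0]],[[0,0,0],[0,0,0]]]}'
```

```text
time: 35.65
ee_pos: [0.5768, -0.2636, 0.044]
eef_rot: [-0.001, 1.0, -0.0, 0.0]
ft_force: [-0.7, -0.4, -0.4]
width: 0.0389
grip_force: 25.0
time: 35.82
ee_pos: [0.5769, -0.2637, 0.0432]
eef_rot: [-0.001, 1.0, -0.0, 0.0]
ft_force: [-0.7, 0.4, 0.8]
width: 0.0393
grip_force: 25.0
time: 35.98
ee_pos: [0.577, -0.2637, 0.043]
eef_rot: [-0.001, 1.0, 0.0, 0.0]
ft_force: [-3.3, 1.4, 8.6]
width: 0.0391
grip_force: 25.0
```

```bash
python3 -m crank '{"steps":[[[0,0,0.05],[0,0,0]],[[0,0,0],[0,0,0]],[[0,0,0],[0,0,0]],[[0,0,0],[0,0,0]]]}' 58 25; python3 -m crank '{"steps":[[[0,0,0.2],[0,0,0]],[[0,0,0.6],[0,0,0]],[[0,0,1],[0,0,0]],[[0,0,1],[0,0,0]],[[0,0,1],[0,0,0]],[[0,0,1],[0,0,0]],[[-0.4,0.8,1],[0,0,0]],[[-0.4,0.9,0.3],[0,0,0]],[[-0.5,0.9,0],[0,0,0]],[[-0.5,0.9,0],[0,0,0]]]}' 58; python3 -m crank '{"steps":[[[-0.5,0.9,0],[0,0,0]],[[-0.5,0.9,0],[0,0,0]],[[-0.5,0.9,0],[0,0,0]],[[-0.5,0.9,0],[0,0,0]],[[-0.5,0.9,0],[0,0,0]],[[-0.5,0.9,0],[0,0,0]],[[-0.2,0.97,0],[0,0,0]],[[0,0,0],[0,0,0]],[[0,0,0],[0,0,0]],[[0,0,0],[0,0,0]]]}';  python3 -m crank '{"steps":[[[0,0,0],[0,0,0]],[[0,0,0],[0,0,0]]]}'
python3 - <<'E'
from h import *
c=cams.camera("wrist");np.save("pics/w11.npy",c,allow_pickle=True)
print(monitor.read_state()["ee_pos"]);print(ring(c,(.452,-.017),.026,.022,.03,.03))
E
```

```text
time: 36.32
ee_pos: [0.5768, -0.2634, 0.0431]
eef_rot: [-0.001, 1.0, 0.0, -0.0]
ft_force: [0.2, 1.2, 0.8]
width: 0.0551
grip_force: 0.0
time: 37.15
ee_pos: [0.5316, -0.1753, 0.1967]
eef_rot: [-0.001, 1.0, -0.0, 0.001]
ft_force: [-0.8, 0.0, 0.2]
width: 0.0581
grip_force: 0.0
time: 37.98
ee_pos: [0.4521, -0.0173, 0.1961]
eef_rot: [-0.001, 1.0, 0.0, 0.0]
ft_force: [-0.2, -0.9, 1.2]
width: 0.0578
grip_force: 0.0
time: 38.15
ee_pos: [0.452, -0.0177, 0.1958]
eef_rot: [-0.0, 1.0, -0.0, -0.0]
ft_force: [-0.6, -0.7, 0.6]
width: 0.0582
grip_force: 0.0
[ 0.45198072 -0.01750407  0.19579315]
[([0.4514, -0.018], 0.0177), ([0.4513, -0.018], 0.011)]
```

```bash
python3 -m crank '{"steps":[[[-0.02,0.02,-1],[0,0,0]],[[0,0,-1],[0,0,0]],[[0,0,-1],[0,0,0]],[[0,0,-1],[0,0,0]],[[0,0,-1],[0,0,0]],[[0,0,-0.9],[0,0,0]],[[0,0,-0.5],[0,0,0]],[[0,0,-0.3],[0,0,0]],[[0,0,0],[0,0,0]]]}' 54; python3 -m crank '{"steps":[[[0,0,-0.15],[0,0,0]],[[0,0,-0.13],[0,0,0]],[[0,0,0],[0,0,0]]]}'
```

```text
time: 38.95
ee_pos: [0.4505, -0.0168, 0.0271]
eef_rot: [-0.001, 1.0, -0.001, -0.001]
ft_force: [-0.1, -0.0, 0.3]
width: 0.0543
grip_force: 0.0
time: 39.2
ee_pos: [0.4517, -0.0161, 0.0215]
eef_rot: [-0.001, 1.0, 0.0, 0.0]
ft_force: [-0.7, 0.7, 0.1]
width: 0.0538
grip_force: 0.0
```

```bash
python3 -m crank '{"steps":[[[0,0,0],[0,0,0]],[[0,0,0],[0,0,0]],[[0,0,0],[0,0,0]],[[0,0,0],[0,0,0]],[[0,0,0],[0,0,0]]]}' 20 25
```

```text
time: 39.62
ee_pos: [0.4515, -0.0161, 0.0216]
eef_rot: [-0.001, 1.0, 0.0, 0.0]
ft_force: [-0.5, -0.6, 1.8]
width: 0.0332
grip_force: 25.0
```

```bash
python3 -m crank '{"steps":[[[0,0,0.3],[0,0,0]],[[0,0,0.7],[0,0,0]],[[0,0,1],[0,0,0]],[[0,0,1],[0,0,0]],[[0,0,1],[0,0,0]],[[0,0,1],[0,0,0]],[[0,0,1],[0,0,0]],[[0.46,-0.9,0],[0,0,0]],[[0.46,-0.9,0],[0,0,0]],[[0.46,-0.9,0],[0,0,0]]]}'; python3 -m crank '{"steps":[[[0.46,-0.9,0],[0,0,0]],[[0.46,-0.9,0],[0,0,0]],[[0.46,-0.9,0],[0,0,0]],[[0.46,-0.9,0],[0,0,0]],[[0.46,-0.9,0],[0,0,0]],[[0.46,-0.9,0],[0,0,0]],[[0.46,-0.9,0],[0,0,0]],[[0.42,-0.9,0],[0,0,0]],[[0,0,0],[0,0,0]],[[0,0,0],[0,0,0]]]}'; python3 -m crank '{"steps":[[[0,0,0],[0,0,0]],[[0,0,0],[0,0,0]]]}'
python3 - <<'E'
from h import *
c=cams.camera("wrist");cv2.imwrite("pics/w12.png",c["pixels"])
E
```

```text
time: 40.45
ee_pos: [0.4861, -0.0843, 0.1722]
eef_rot: [-0.002, 1.0, 0.0, 0.0]
ft_force: [-0.0, 0.0, -3.5]
width: 0.0336
grip_force: 25.0
time: 41.28
ee_pos: [0.5761, -0.265, 0.1709]
eef_rot: [0.0, 1.0, -0.0, -0.001]
ft_force: [0.2, -0.6, -3.1]
width: 0.0335
grip_force: 25.0
time: 41.45
ee_pos: [0.5767, -0.2624, 0.1713]
eef_rot: [-0.002, 1.0, 0.001, -0.0]
ft_force: [0.4, -0.1, -3.4]
width: 0.0332
grip_force: 25.0
```

View pics/w12.png

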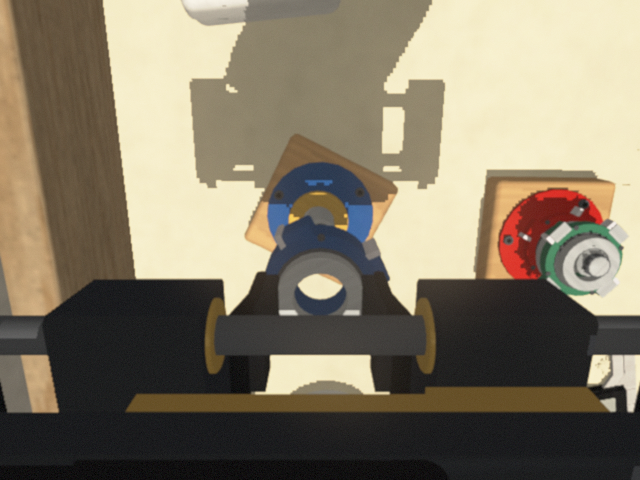

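The blue cutter is held level at (320,290), with the spacer seated at (318,210). Lowering it.

```bash
python3 -m crank '{"steps":[[[0,0.01,-0.6],[0,0,0]],[[0,0,-0.8],[0,0,0]],[[0,0,-0.7],[0,0,0]],[[0,0,-0.3],[0,0,0]],[[0,0,-0.2],[0,0,0]],[[0,0,-0.2],[0,0,0]],[[0,0,-0.2],[0,0,0]],[[0,0,-0.2],[0,0,0]],[[0,0,0],[0,0,0]]]}'; python3 -m crank '{"steps":[[[0,0,-0.2],[0,0,0]],[[0,0,-0.2],[0,0,0]],[[0,0,-0.2],[0,0,0]],[[0,0,-0.1],[0,0,0]],[[0,0,-0.05],[0,0,0]],[[0,0,0],[0,0,0]]]}'
```

```text
time: 42.25
ee_pos: [0.5767, -0.2632, 0.0908]
eef_rot: [-0.001, 1.0, 0.0, -0.0]
ft_force: [0.1, -0.2, -3.1]
width: 0.0333
grip_force: 25.0
time: 42.75
ee_pos: [0.5766, -0.2634, 0.0722]
eef_rot: [-0.001, 1.0, 0.0, -0.0]
ft_force: [-0.3, -0.3, -3.3]
width: 0.0332
grip_force: 25.0
```

```bash
python3 -m crank '{"steps":[[[0,0,-0.08],[0,0,0]],[[0,0,-0.04],[0,0,0]],[[0,0,0],[0,0,0]]]}'; python3 -m crank '{"steps":[[[0,0,-0.04],[0,0,0]],[[0,0,0],[0,0,0]]]}'; python3 -m crank '{"steps":[[[0,0,-0.04],[0,0,0]],[[0,0,0],[0,0,0]]]}'
```

```text
time: 43.0
ee_pos: [0.5768, -0.2633, 0.0695]
eef_rot: [-0.001, 1.0, 0.0, -0.0]
ft_force: [-0.1, 0.3, -3.6]
width: 0.0336
grip_force: 25.0
time: 43.17
ee_pos: [0.5768, -0.2634, 0.0685]
eef_rot: [-0.001, 1.0, 0.0, -0.0]
ft_force: [0.4, -0.2, -3.3]
width: 0.0332
grip_force: 25.0
time: 43.33
ee_pos: [0.577, -0.2635, 0.0678]
eef_rot: [-0.001, 1.0, 0.0, 0.0]
ft_force: [0.3, -0.3, -2.0]
width: 0.0334
grip_force: 25.0
```

```bash
python3 -m crank '{"steps":[[[0,0,-0.04],[0,0,0]],[[0,0,0],[0,0,0]]]}'; python3 -m crank '{"steps":[[[0,0,-0.03],[0,0,0]],[[0,0,0],[0,0,0]]]}'
```

```text
time: 43.5
ee_pos: [0.5772, -0.2635, 0.0676]
eef_rot: [-0.001, 1.0, 0.0, 0.0]
ft_force: [-2.3, 1.4, 7.0]
width: 0.0334
grip_force: 25.0
time: 43.67
ee_pos: [0.5773, -0.2636, 0.0675]
eef_rot: [-0.001, 1.0, 0.0, 0.001]
ft_force: [-5.0, 3.5, 12.2]
width: 0.0334
grip_force: 25.0
```

Home at 0.0675, as computed. Releasing, backing off and checking both stacks.

```bash
python3 -m crank '{"steps":[[[0,0,0.06],[0,0,0]],[[0,0,0],[0,0,0]],[[0,0,0],[0,0,0]],[[0,0,0],[0,0,0]]]}' 60 25; python3 -m crank '{"steps":[[[0,0,0.2],[0,0,0]],[[0,0,0.6],[0,0,0]],[[0,0,1],[0,0,0]],[[0,0,1],[0,0,0]],[[0,0,1],[0,0,0]],[[0,0,1],[0,0,0]],[[0,0.5,1],[0,0,0]],[[0,1,0],[0,0,0]],[[0.5,1,0],[0,0,0]],[[0.5,1,0],[0,0,0]]]}';  python3 -m crank '{"steps":[[[0.5,0,0],[0,0,0]],[[0.5,0,0],[0,0,0]],[[0.5,0,0],[0,0,0]],[[0.5,0,0],[0,0,0]],[[0,0,0],[0,0,0]],[[0,0,0],[0,0,0]],[[0,0,0],[0,0,0]]]}'
python3 - <<'E'
from h import *
c=cams.camera("wrist");P=pts(c)
for n,x,y,h in(("green",.5953,-.0911,.080),("blue",.5767,-.2634,.072)):
    print(n,ring(c,(x,y),h,h-.003,h+.003,.03))
    m=(np.hypot(P[...,0]-x,P[...,1]-y)<.0165)&(np.hypot(P[...,0]-x,P[...,1]-y)>.0125);print("hub top z",np.percentile(P[m][:,2],[20,50,80]))
s=cams.camera("scene")["pixels"]
a=cv2.resize(s[140:260,200:420],(800,436),interpolation=cv2.INTER_CUBIC)
cv2.imwrite("pics/fin.png",a);cv2.imwrite("pics/finw.png",c["pixels"])
E
```

```text
time: 44.0
ee_pos: [0.5769, -0.2635, 0.0673]
eef_rot: [-0.001, 1.0, -0.0, 0.0]
ft_force: [-0.4, 0.0, -0.7]
width: 0.0526
grip_force: 0.0
time: 44.83
ee_pos: [0.602, -0.1755, 0.2135]
eef_rot: [-0.0, 1.0, 0.0, 0.001]
ft_force: [0.5, -0.2, 0.1]
width: 0.06
grip_force: 0.0
time: 45.42
ee_pos: [0.6512, -0.1764, 0.2124]
eef_rot: [-0.001, 1.0, -0.0, -0.0]
ft_force: [-0.4, -0.7, 0.3]
width: 0.0602
grip_force: 0.0
green [([0.5962, -0.0928], 0.0177), ([0.596, -0.0924], 0.0095)]
hub top z [0.07996049 0.08059554 0.08120168]
blue [([0.5772, -0.2643], 0.0178), ([0.5772, -0.2649], 0.0106)]
hub top z [0.072119   0.07278978 0.07345599]
```

View pics/fin.png

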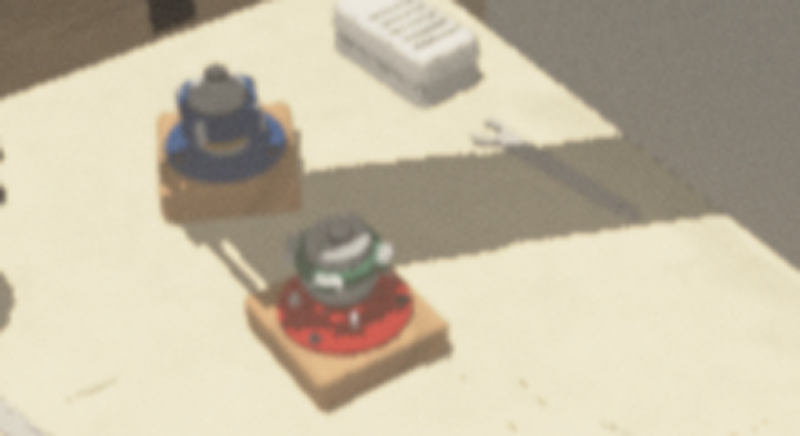

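View pics/finw.png

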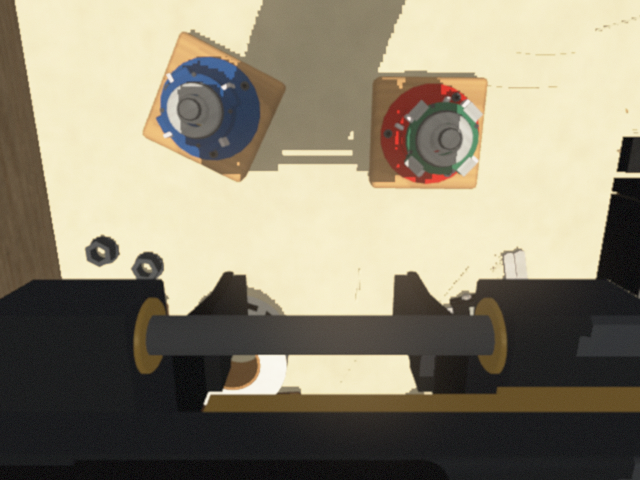

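Both stacks are complete and level. The hub tops measure 80.6 mm for green at (450,138) and 72.8 mm for blue at (189,109), against 80 and 72 mm expected. The spanner and glasses case haven't been touched, and the robot is clear, so I'm handing in.

```bash
python3 -c "
from bench import ticket
print(ticket.close_job())"
```

```text
the job is handed in; nothing more can be done
None
```

Both spindles are made up as asked and the job was handed in at about 45 s: red cutter, bearing and green cutter on the red stand; spacer and blue cutter on the blue stand; hub tops within 1 mm of the height expected when fully home.

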